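Set out the machined parts on their scanning fixtures

ROBOT

A 6-joint arm with a two-finger parallel gripper is mounted at the origin on the work surface. World frame = base frame: x ahead of the robot, y to its left, z up, the work surface at z = 0. Lengths are in m, angles in rad, forces in N, time in s.
With the tool pointing down it reaches from about 0.275 to 0.825 m from the base axis. Payload 4.9 kg.
Tool frame: the origin (TCP) lies midway between the tips of the shut fingers; the grasp point (between the pads) lies 19 mm behind it (bot.grip_depth is the distance from the TCP to the grasp point, in m); y points along the fingers, x is the direction in which the jaws open and shut, and the axes are right-handed (so a half turn about y gives the same grasp; the last joint's range is limited). The gripper opens to 85 mm and grips with 20 to 120 N. Pads are 22 mm wide; open, the fingers measure 114 mm over their backs; the gripper's body (76 mm by 85 mm) begins 54 mm behind the grasp point. The pads swing forward as they close: fully open they stand 13 mm farther back than shut.
Start: joints at [1.162, 0.326, -0.193, 1.052, 0, 1.437], TCP at [0.149, 0.529, 0.231] pointing down, gripper open.
Joint ranges: [-2.65, 2.65], [-0.97, 1.79], [-1.3, 1.35], [-1.93, 2.1], [-1.47, 1.37], [-3.14, 3.14]. Speed limits (rad/s): [2.57, 2.57, 3.14, 3.14, 3.14, 3.14].

INTERFACE

Orientations are given as a unit quaternion [w, x, y, z].
In Python, from cell import bot gives the robot as it stands. Calls block until the motion is done:
- bot.move_pose(position, orientation): joint-space move of the TCP to a pose.
- bot.move_linear(position, speed=0.15, rotation=None, until_force=None): straight line of the TCP; rotation=None keeps the orientation; speed is the mean speed in m/s. With until_force (N) it stops when the force on the tool has changed by that much, and returns True; else False.
- bot.goto_joints(angles): joint-space move.
- bot.set_gripper(opening, grasp_force=None): opening from 0.0 (shut) to 1.0 (fully open); grasp_force is the grip in N (None keeps the last); returns when the fingers have stopped.
- bot.wait(seconds).
- bot.solve_ik(position, orientation): joint angles nearest the present ones, or None.
- bot.camera(name): name is "side" or "top" or "wrist"; returns the picture (400x640x3 uint8, red, green, blue); there is no depth.
- bot.calibration(name): a dict with "mtx" (3x3 intrinsics, pixels), "extrinsics" (4x4, takes a point from world to camera coordinates); the wrist camera has in their place "hand_eye" (4x4, takes a point from camera to tool coordinates, whose origin is the TCP and whose axes are the tool frame's). Camera axes: x right, y down, z forward; pixel columns grow to the right and rows downward; lengths in m; the calibration is good to about 2 mm. The wrist camera is an equidistant fisheye: a pixel r from the principal point sees the ray r / f radians off the axis. A picture is of the moment at which its call begins: read the wrist's pose just before it. calibration takes no time and is no camera call.
A pose or a line that the arm cannot do raises bot.PlanningError and nothing moves.
- bot.close_job(): hands the job in, once; it reports no verdict.
Trained networks look in the newest picture that a camera, given by its name, has taken for a name from the list of things; names that differ only in an ending like _2 or _b are one class to them, and where a whole thing is asked for, a point or a joint stands for the part that bears it (a point fixed in the world has none). Each returns a list of dicts, best first, with "confidence" (0 to 1); they miss things now and then, are a little off and sometimes report something else, mostly with a low value. They report only what shows in the picture. A call takes as long as a camera call. They do not tell look-alikes from the thing itself.
- bot.search_frame(camera, thing): "bbox" ([left, top, width, height] in pixels, round what is visible of it).
Readings, each from a call of its own:
- bot.read_clock(): time.
- bot.read_joint_positions(): joint angles.
- bot.read_joint_vel(): joint speeds.
- bot.read_joint_efforts(): joint torques, N m.
- bot.read_position(): TCP position.
- bot.read_tool_rot(): TCP orientation.
- bot.read_ft_force(): force on the tool from outside, world axes, zero at the start.
- bot.read_moment(): the same for the moment, N m.
- bot.read_gripper_width(): opening from 0.0 (shut) to 1.0 (fully open).
Only numpy, scipy, OpenCV 4.12 (cv2) and the standard library are available. Lean on these libraries where they do the work, as an engineer would, in place of code of your own. Each camera call takes 0.05 s, during which the arm holds its last target. There are 200 camera calls.

TASK

Set out the four finished machined parts for scanning, each on its own holding fixture: the drilled cover seated flush over both dowels, the bored flange seated flat over the centring cone, the square-bodied shaft lying with its two round journals in the two V-blocks, and the stepped punch standing upright in the middle of the rotary table. Leave the two sawn blanks, the plain bar and the plain disc, where they lie. Set every part down by hand rather than dropping it, and let go of them all.

Things in the scene. Friction and masses are not known exactly. Their poses are not given: they have to be found in the camera images.
- cover: Finished aluminium cover, 0.29 kg: plate 110 (x) x 64 (y) x 10 mm; a 34 x 34 mm square block with a dark port stands on its middle, its top 42 mm above the underside. Two 13 mm through holes on its x axis, 42 mm either side of centre. Origin: centre of underside, z up. Grip the block on its y faces (on its x faces the fingers cover the holes and foul the dowels). Half a turn makes no difference.
- flange: Finished steel flange, 0.58 kg: round disc 80 mm in diameter, 10 mm thick, with a round hub 46 mm in diameter on it, its top 42 mm above the underside, and a 28 mm bore right through. Origin: on the axis at the underside; z up. Its yaw does not matter.
- shaft: Finished steel shaft, 0.60 kg, lying on the bench: square middle body 50 mm long (along x), 34 x 34 mm in section, with a round journal 20 mm in diameter and 40 mm long at each end; 130 mm over all. Origin: at its middle on the journals' axis, 17 mm above the bench at the start; x along the shaft, z up. It may lie either way round.
- punch: Finished stepped punch, dark steel, 0.68 kg, standing on its foot: three square tiers, 54 x 54 mm from 0 to 14 mm, 36 x 36 mm from 14 to 44 mm and 22 x 22 mm from 44 to 60 mm above the underside. Origin: centre of the underside; z up, x and y along its sides. Its yaw does not matter.
- dowel_base: Fixture for the cover, fixed: grey block 124 (x) x 78 (y) x 20 mm with two upright steel dowels 10 mm in diameter on its x axis, 42 mm either side of centre. They stand 18 mm above its top: straight for 11 mm, then tapering to a 3 mm tip. Origin: centre of underside. Seated, the cover's underside lies on the block's top, 20 mm above this origin.
- cone_base: Fixture for the flange, fixed: grey round base 92 mm in diameter, 20 mm high, with a steel centring cone in its middle standing 26 mm above its top, 24 mm in diameter at the foot (straight for 7 mm), tapering to 8 mm at the tip. Origin: on the axis at the underside. Seated, the flange's underside lies on the base's top, 20 mm above this origin.
- v_cradle: Fixture for the shaft, fixed: grey plate 136 (x) x 76 (y) x 12 mm with two dark V-blocks at x = -46 and +46 mm, each 24 mm thick, 60 mm wide, top 48 mm above the bench; 90-degree Vs along x, 40 mm wide at the top, bottom at 28 mm. The 68 mm gap between them takes the shaft's body and the fingers. Origin: centre of underside. A shaft in both Vs has its axis along x, 42 mm above it.
- rotary_table: Fixture for the punch, fixed to the bench and locked: a round rotary table, a steel disc 112 mm in diameter with dark slots and rings on a grey round base, 28 mm high over all. Origin: on the axis at the underside; the top face is 28 mm above it.
- bar_blank: Sawn blank, to be left alone: a loose plain square steel bar 110 (x) x 36 x 36 mm with no journals, dark with bright ends, 1.1 kg. Origin: centre of the underside.
- disc_blank: Sawn blank, to be left alone: a loose plain steel disc 76 mm in diameter and 30 mm thick with no bore and no hub, 1.05 kg. Origin: centre of the underside.
Mind the look-alikes: they are no part of the job. What is shaped like the cover but orange is not meant.

How it is judged:
At the end, for the whole second after the job is handed in: At rest: cover flat on its base over both dowels (5 mm, 0.1 rad); flange flat on its base over the cone (6 mm); shaft lying in both Vs (axis height 3.5 mm, across 5, along 14 mm, 0.1 rad); punch upright on the rotary table, 15 mm from centre at most; both blanks within 20 mm of their start (z of cover in the frame of dowel_base between 0.0175 and 0.0225 m and horizontal distance between cover and dowel_base below 0.005 m and angle between the x axis of cover and the x axis of dowel_base, either way round below 0.1 rad and angle between each of cover, flange's own z axis and vertical below 0.04 rad and z of flange in the frame of cone_base between 0.0175 and 0.0225 m and horizontal distance between flange and cone_base below 0.006 m and z of shaft in the frame of v_cradle between 0.0385 and 0.0455 m and x of shaft in the frame of v_cradle between -0.014 and 0.014 m and y of shaft in the frame of v_cradle between -0.005 and 0.005 m and angle between the x axis of shaft and the x axis of v_cradle, either way round below 0.1 rad and z of punch in the frame of rotary_table between 0.025 and 0.031 m and horizontal distance between punch and rotary_table below 0.015 m and angle between punch's own z axis and vertical below 0.05 rad and distance of each of bar_blank, disc_blank from where it was at the start of the episode below 0.02 m and linear speed of each of cover, flange, shaft, punch below 0.02 m/s and angular speed of each of cover, flange, shaft, punch below 0.2 rad/s); the robot touches nothing.
It fails at once if a sawn blank is moved more than 20 mm (distance of any of bar_blank, disc_blank from where it was at the start of the episode above 0.02 m).
It fails at once if a part is dropped (it moves faster than 0.7 m/s with no finger on it, as after a fall of 25 mm) ((linear speed of cover above 0.7 m/s and contact force between cover and the fingers below 0.05 N) or (linear speed of flange above 0.7 m/s and contact force between flange and the fingers below 0.05 N) or (linear speed of shaft above 0.7 m/s and contact force between shaft and the fingers below 0.05 N) or (linear speed of punch above 0.7 m/s and contact force between punch and the fingers below 0.05 N)).
It also fails if it takes over 109 s, if anything falls off the work surface, if the arm or the gripper's body presses on something with over 40 N, if the wrist force passes 120 N, or if a joint passes its speed limit or range.

## Working session

There is one attempt and no reset: what is moved stays moved. The work goes in short steps, each a Python script; the robot and the scene stay as the last script left them, time stands still between calls to the robot, and variables do not carry over. Pictures are saved under pics/ and viewed, about 12 in all and at most 16, crops included, and the job is handed in when it is done.

```bash
ls; mkdir -p pics; python3 - <<'E'
from cell import bot
import cv2, numpy as np
for n in ("top","side"):
    im=bot.camera(n); cv2.imwrite(f"pics/{n}0.png",im[:,:,::-1])
    c=bot.calibration(n); print(n,np.round(c["mtx"],1).tolist(),np.round(c["extrinsics"],3).tolist())
    for t in "cover flange shaft punch dowel_base cone_base v_cradle rotary_table bar_blank disc_blank".split():
        print(t,[(np.round(d["bbox"]).tolist(),round(d["confidence"],2)) for d in bot.search_frame(n,t)][:4])
c=bot.calibration("wrist"); print({k:np.round(v,3).tolist() for k,v in c.items()})
print(bot.read_clock(),bot.read_tool_rot(),bot.read_position())
E
```

```text
pics
top [[360.8, 0.0, 324.4], [0.0, 360.8, 197.4], [0.0, 0.0, 1.0]] [[0.013, -1.0, 0.015, -0.028], [-0.989, -0.015, -0.146, 0.494], [0.146, -0.013, -0.989, 1.199], [0.0, 0.0, 0.0, 1.0]]
cover [([429.0, 183.0, 32.0, 35.0], 0.88), ([429.0, 230.0, 33.0, 36.0], 0.65), ([433.0, 140.0, 25.0, 30.0], 0.6)]
flange [([284.0, 200.0, 19.0, 21.0], 0.64)]
shaft [([344.0, 193.0, 7.0, 29.0], 0.86)]
punch [([333.0, 150.0, 19.0, 19.0], 0.48)]
dowel_base [([223.0, 149.0, 35.0, 42.0], 0.8)]
cone_base [([381.0, 160.0, 29.0, 27.0], 0.79), ([284.0, 140.0, 13.0, 36.0], 0.6)]
v_cradle [([172.0, 179.0, 45.0, 33.0], 0.97), ([380.0, 219.0, 34.0, 36.0], 0.34)]
rotary_table [([378.0, 218.0, 36.0, 36.0], 0.97)]
bar_blank [([282.0, 140.0, 13.0, 36.0], 0.59)]
disc_blank [([229.0, 223.0, 24.0, 22.0], 0.67)]
side [[481.3, 0.0, 323.1], [0.0, 481.3, 196.6], [0.0, 0.0, 1.0]] [[0.901, -0.434, 0.026, -0.442], [-0.196, -0.459, -0.867, 0.146], [0.388, 0.776, -0.498, 1.447], [0.0, 0.0, 0.0, 1.0]]
cover [([319.0, 288.0, 44.0, 32.0], 0.74), ([379.0, 269.0, 33.0, 34.0], 0.69), ([433.0, 265.0, 41.0, 18.0], 0.56)]
flange [([289.0, 189.0, 25.0, 19.0], 0.88)]
shaft [([311.0, 220.0, 31.0, 12.0], 0.66)]
punch [([361.0, 197.0, 24.0, 22.0], 0.73)]
dowel_base [([303.0, 160.0, 29.0, 15.0], 0.78)]
cone_base [([376.0, 233.0, 30.0, 28.0], 0.58)]
v_cradle [([263.0, 146.0, 35.0, 20.0], 0.9)]
rotary_table [([305.0, 248.0, 41.0, 26.0], 0.87), ([330.0, 176.0, 33.0, 17.0], 0.7), ([260.0, 145.0, 37.0, 21.0], 0.66)]
bar_blank [([332.0, 177.0, 31.0, 14.0], 0.92)]
disc_blank [([252.0, 170.0, 24.0, 16.0], 0.55)]
{'mtx': [[309.707, 0.0, 324.604], [0.0, 309.707, 197.423], [0.0, 0.0, 1.0]], 'hand_eye': [[1.0, 0.0, -0.0, -0.001], [0.0, -0.31, 0.951, -0.142], [0.0, -0.951, -0.31, 0.079], [0.0, 0.0, 0.0, 1.0]]}
1.1 [ 0.56378664 -0.5637735  -0.42681222  0.42677324] [0.14926067 0.52940323 0.23129015]
```

```bash
python3 - <<'E'
import cv2
a=cv2.imread("pics/top0.png")[125:275,160:480]; cv2.imwrite("pics/top0c.png",cv2.resize(a,(800,375),interpolation=cv2.INTER_CUBIC))
E
```

```text
(no output)
```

View pics/top0c.png

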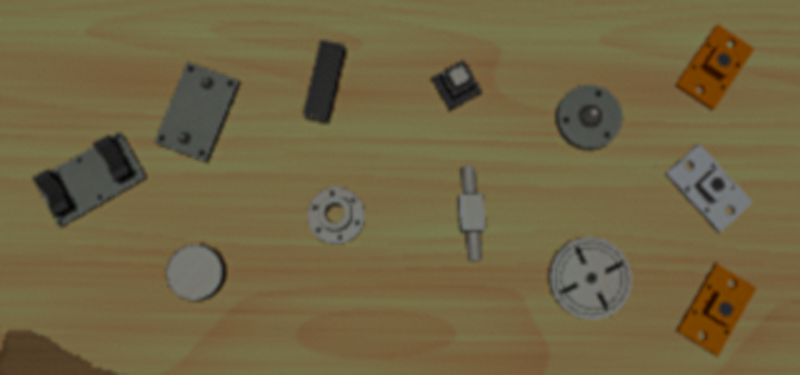

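```bash
cat > h.py <<'E'
from cell import bot
import cv2, numpy as np, json
from scipy.spatial.transform import Rotation as R
CAL={n:bot.calibration(n) for n in ("top","side","wrist")}
def q(th):  # tool down, jaws opening along world angle th
    x=np.array([np.cos(th),np.sin(th),0]); y=np.array([0,0,-1.]); 
    return R.from_matrix(np.c_[x,y,np.cross(x,y)]).as_quat(scalar_first=True)
def px2w(n,uv,z):
    c=CAL[n]; E=np.array(c["extrinsics"]); K=np.array(c["mtx"])
    d=E[:3,:3].T@np.linalg.solve(K,[uv[0],uv[1],1]); o=-E[:3,:3].T@E[:3,3]
    return o+d*(z-o[2])/d[2]
H=np.array(CAL["wrist"]["hand_eye"]); KW=np.array(CAL["wrist"]["mtx"])
def w2wrist(P,pos,quat):  # world points -> wrist pixels
    Rt=R.from_quat(quat,scalar_first=True).as_matrix()
    c=((np.atleast_2d(P)-pos)@Rt-H[:3,3])@H[:3,:3]
    rho=np.hypot(c[:,0],c[:,1]); a=np.arctan2(rho,c[:,2]); s=a/np.maximum(rho,1e-9)
    return np.c_[KW[0,0]*c[:,0]*s+KW[0,2],KW[1,1]*c[:,1]*s+KW[1,2]]
def look(name):
    p=bot.read_position(); r=bot.read_tool_rot(); im=bot.camera("wrist")
    cv2.imwrite(f"pics/{name}.png",im[:,:,::-1]); np.savez(f"pics/{name}.npz",p=p,r=r); return p
def ortho(name,c,z,half=.07,mm=.5):  # rectified top-down BGR patch; +x world right, +y world up
    d=np.load(f"pics/{name}.npz"); g=np.arange(-half,half,mm/1000)
    X,Y=np.meshgrid(c[0]+g,c[1]-g); uv=w2wrist(np.c_[X.ravel(),Y.ravel(),np.full(X.size,z)],d["p"],d["r"]).astype(np.float32)
    return cv2.remap(cv2.imread(f"pics/{name}.png"),uv[:,0].reshape(X.shape),uv[:,1].reshape(X.shape),cv2.INTER_CUBIC)
E
python3 - <<'E'
from h import *
t={"cover":(443.5,200.5,.01),"flange":(294,210.5,.02),"shaft":(348,210.5,.02),"punch":(342.5,159,.02),"dowel":(239,170,.02),"cone":(395.5,172,.02),"v":(196,197,.03),"rot":(396,236,.028),"bar":(290,158,.03),"disc":(238,234,.03)}
w={k:px2w("top",v[:2],v[2])[:2] for k,v in t.items()}
for k,v in w.items(): print(k,np.round(v,3),"r",round(np.hypot(*v),3))
json.dump({k:list(v) for k,v in w.items()},open("w0.json","w"))
m=R.from_quat(bot.read_tool_rot(),scalar_first=True).as_matrix(); print(m.round(2))
for k,v in w.items():
    a=np.arctan2(v[1],v[0])
    for o in (-np.pi/2,0,np.pi/2):
        s=bot.solve_ik([*v,.16],q(a+o)); print(k,round(o,2),None if s is None else np.round(s,2))
E
```

```text
cover [ 0.494 -0.44 ] r 0.661
flange [0.45  0.083] r 0.457
shaft [ 0.453 -0.103] r 0.464
punch [ 0.635 -0.083] r 0.64
dowel [0.589 0.279] r 0.652
cone [ 0.591 -0.27 ] r 0.65
v [0.49  0.419] r 0.645
rot [ 0.367 -0.267] r 0.453
bar [0.633 0.101] r 0.641
disc [0.366 0.269] r 0.454
[[ 0.27  0.   -0.96]
 [ 0.96  0.    0.27]
 [ 0.   -1.   -0.  ]]
cover -1.57 [-0.84  0.58  0.03  1.01  0.    3.03]
cover 0 [-0.84  0.58  0.03  1.01  0.    1.46]
cover 1.57 [-0.84  0.58  0.03  1.01  0.   -0.11]
flange -1.57 [ 0.02  0.22 -0.53  0.81  0.    2.98]
flange 0 [ 0.02  0.22 -0.53  0.81  0.    1.41]
flange 1.57 [ 0.02  0.22 -0.53  0.81  0.   -0.16]
shaft -1.57 [-0.38  0.24 -0.52  0.82  0.    2.98]
shaft 0 [-0.38  0.24 -0.52  0.82  0.    1.41]
shaft 1.57 [-0.38  0.24 -0.52  0.82  0.   -0.16]
punch -1.57 [-0.25  0.54 -0.04  0.99  0.    3.03]
punch 0 [-0.25  0.54 -0.04  0.99  0.    1.46]
punch 1.57 [-0.25  0.54 -0.04  0.99  0.   -0.12]
dowel -1.57 [ 0.33  0.56 -0.01  1.    0.    3.03]
dowel 0 [ 0.33  0.56 -0.01  1.    0.    1.46]
dowel 1.57 [ 0.33  0.56 -0.01  1.    0.   -0.11]
cone -1.57 [-0.54  0.56 -0.01  1.    0.    3.03]
cone 0 [-0.54  0.56 -0.01  1.    0.    1.46]
cone 1.57 [-0.54  0.56 -0.01  1.    0.   -0.11]
v -1.57 [ 0.59  0.55 -0.03  0.99  0.    3.03]
v 0 [ 0.59  0.55 -0.03  0.99  0.    1.46]
v 1.57 [ 0.59  0.55 -0.03  0.99  0.   -0.11]
rot -1.57 [-0.79  0.22 -0.54  0.81  0.    2.98]
rot 0 [-0.79  0.22 -0.54  0.81  0.    1.41]
rot 1.57 [-0.79  0.22 -0.54  0.81  0.   -0.16]
bar -1.57 [ 0.04  0.54 -0.04  0.99  0.    3.03]
bar 0 [ 0.04  0.54 -0.04  0.99  0.    1.46]
bar 1.57 [ 0.04  0.54 -0.04  0.99  0.   -0.12]
disc -1.57 [ 0.47  0.22 -0.54  0.81  0.    2.98]
disc 0 [ 0.47  0.22 -0.54  0.81  0.    1.41]
disc 1.57 [ 0.47  0.22 -0.54  0.81  0.   -0.16]
```

```bash
python3 - <<'E'
from h import *
w=json.load(open("w0.json"))
def go(k,off,nm):
    v=np.array(w[k]); th=np.arctan2(v[1],v[0])+off; z=np.array([-np.sin(th),np.cos(th)])
    bot.move_pose([*(v+.03*z),.17],q(th)); look(nm); print(nm,round(bot.read_clock(),2))
for k in ("v","dowel","flange","punch","shaft","cover","rot","cone"): go(k,0,"s_"+k)
go("cone",np.pi,"s_cone2")
tiles=[]
for k,z in (("cover",.01),("flange",.042),("shaft",.034),("punch",.06),("dowel",.038),("cone",.046),("v",.048),("rot",.028)):
    o=ortho("s_"+k,w[k],z,.09,.9); o=cv2.convertScaleAbs(o,alpha=1.8); cv2.putText(o,k,(2,12),0,.45,(0,255,255),1)
    for i in range(0,200,50): cv2.line(o,(i,197),(i,199),(0,0,255),1)
    tiles.append(o)
cv2.imwrite("pics/mos1.png",np.vstack([np.hstack(tiles[:4]),np.hstack(tiles[4:])]))
E
```

```text
s_v 2.43
s_dowel 3.21
s_flange 4.19
s_punch 5.24
s_shaft 6.04
s_cover 7.4
s_rot 8.32
s_cone 9.26
s_cone2 12.03
```

View pics/mos1.png

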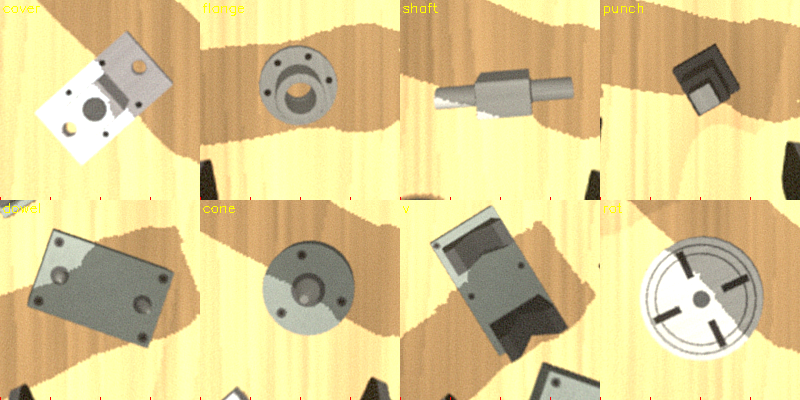

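View pics/s_cover.png

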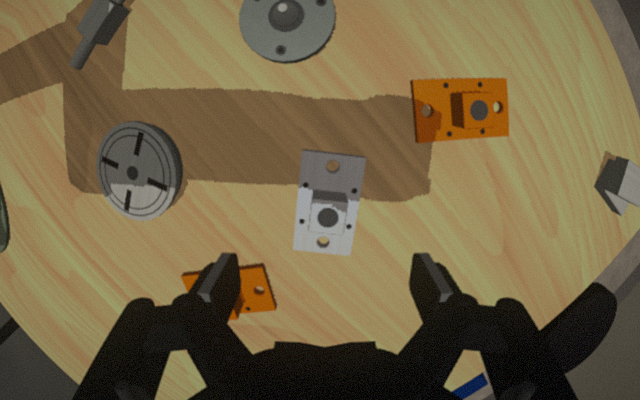

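```bash
cat > fit.py <<'E'
from h import *
from scipy.optimize import minimize
def seg(a,b,n=25): return np.linspace(a,b,n)
def rect(lx,ly,z,cx=0,cy=0):
    p=[(cx+s*lx/2,cy+t*ly/2,z) for s,t in ((1,1),(1,-1),(-1,-1),(-1,1))]
    return np.vstack([seg(p[i],p[(i+1)%4]) for i in range(4)])
def circ(r,z,cx=0,n=72):
    t=np.linspace(0,2*np.pi,n,endpoint=False); return np.c_[cx+r*np.cos(t),r*np.sin(t),np.full(n,z)]
m=1e-3
MOD={"cover":[rect(.11,.064,.01),circ(6.5*m,.01,.042,30),circ(6.5*m,.01,-.042,30),rect(.034,.034,.042)],
"flange":[circ(.04,.01),circ(.023,.042),circ(.014,.042)],
"shaft":[rect(.05,.034,.034)]+[seg((s*.025,t*.01,.017),(s*.065,t*.01,.017)) for s in (1,-1) for t in (1,-1)]+[seg((s*.065,-.01,.017),(s*.065,.01,.017),12) for s in (1,-1)],
"punch":[rect(.054,.054,.014),rect(.036,.036,.044),rect(.022,.022,.06)],
"dowel":[rect(.124,.078,.02)]+[circ(.005,z,s*.042,20) for s in (1,-1) for z in (.02,)],
"cone":[circ(.046,.02),circ(.012,.02,0,40)],
"v":[rect(.136,.076,.012)]+[rect(.024,.01,.048,s*.046,t*.025) for s in (1,-1) for t in (1,-1)],
"rot":[circ(.056,.028)],"bar":[rect(.11,.036,.036)],"disc":[circ(.038,.03)]}
MOD={k:np.vstack(v) for k,v in MOD.items()}
ROUND=("flange","cone","rot","disc")
def fit(k,name,x0,yaw0=None,rng=.012,z0=0.):
    d=np.load(f"pics/{name}.npz"); g=cv2.imread(f"pics/{name}.png",0)
    g=cv2.GaussianBlur(g,(0,0),.8)
    gx,gy=cv2.Sobel(g,cv2.CV_32F,1,0),cv2.Sobel(g,cv2.CV_32F,0,1)
    dt=cv2.distanceTransform(255-cv2.Canny(g,30,80),cv2.DIST_L2,5)
    P=MOD[k]+[0,0,z0]
    def cost(v,T):
        c,s=np.cos(v[2]),np.sin(v[2]); W=np.c_[P[:,0]*c-P[:,1]*s+v[0],P[:,0]*s+P[:,1]*c+v[1],P[:,2]]
        uv=w2wrist(W,d["p"],d["r"]).astype(np.float32)
        e=cv2.remap(dt,uv[:,0],uv[:,1],cv2.INTER_LINEAR,borderValue=50)
        return float(np.mean(np.minimum(e,T)))
    yaws=[0.] if k in ROUND else (np.radians(np.arange(0,180,4)) if yaw0 is None else yaw0+np.radians(np.arange(-8,9,2)))
    st=.003; G=np.arange(-rng,rng+st/2,st)
    c=[(cost((x0[0]+a,x0[1]+b,y),6),x0[0]+a,x0[1]+b,y) for y in yaws for a in G for b in G]
    c.sort(); best=None
    for s in c[:4]:
        r=minimize(cost,s[1:],args=(4,),method="Nelder-Mead",options=dict(initial_simplex=np.array(s[1:])+np.vstack([np.zeros(3),np.diag([.002,.002,.04])]),xatol=1e-5,fatol=1e-4))
        if best is None or r.fun<best.fun: best=r
    return best.x,best.fun
def draw(k,name,v,z0=0.):
    d=np.load(f"pics/{name}.npz"); im=cv2.convertScaleAbs(cv2.imread(f"pics/{name}.png"),alpha=1.3)
    P=MOD[k]+[0,0,z0]; c,s=np.cos(v[2]),np.sin(v[2])
    uv=w2wrist(np.c_[P[:,0]*c-P[:,1]*s+v[0],P[:,0]*s+P[:,1]*c+v[1],P[:,2]],d["p"],d["r"])
    f=3; cx,cy=w2wrist([[v[0],v[1],.02+z0]],d["p"],d["r"])[0].astype(int); x0=max(cx-66,0);y0=max(cy-50,0)
    t=cv2.resize(im[y0:y0+100,x0:x0+132],None,fx=f,fy=f,interpolation=cv2.INTER_CUBIC)
    for u in uv: cv2.circle(t,(int((u[0]-x0+.5)*f),int((u[1]-y0+.5)*f)),0,(0,0,255),-1)
    t=cv2.copyMakeBorder(t,0,max(0,300-t.shape[0]),0,max(0,396-t.shape[1]),0); cv2.putText(t,k+" "+name,(4,14),0,.5,(0,255,255),1); return cv2.resize(t,(264,200))
E
python3 - <<'E'
from fit import *
w=json.load(open("w0.json")); T=[]; out={}
for k,n in [(k,"s_"+k) for k in ("cover","flange","shaft","punch","dowel","cone","v","rot")]+[("cone","s_cone2"),("cone","s_cover"),("rot","s_cover"),("rot","s_cone")]:
    v,c=fit(k,n,w[k]); print(k,n,np.round(v,4),round(c,2)); T.append(draw(k,n,v)); out[k+":"+n]=v.tolist()
json.dump(out,open("w1.json","w"))
T=T[:9]; cv2.imwrite("pics/fit1.png",np.vstack([np.hstack(T[i:i+3]) for i in (0,3,6)]))
E
```

```text
cover s_cover [ 0.4974 -0.4375  0.7302] 1.76
flange s_flange [0.4506 0.0847 0.0261] 1.98
shaft s_shaft [ 0.4548 -0.1018  0.0898] 1.39
punch s_punch [ 0.6402 -0.081   2.0964] 1.19
dowel s_dowel [0.5926 0.2839 2.8232] 0.8
cone s_cone [ 0.5955 -0.269   0.0665] 0.74
v s_v [0.4957 0.4281 2.123 ] 1.13
rot s_rot [ 0.3657 -0.2599 -0.008 ] 2.05
cone s_cone2 [ 0.5951 -0.2705  0.0209] 0.6
cone s_cover [ 0.5949 -0.2714 -0.0127] 2.11
rot s_cover [ 0.3765 -0.2701 -0.0602] 1.18
rot s_cone [ 0.3857 -0.2634 -0.0732] 1.44
```

View pics/fit1.png

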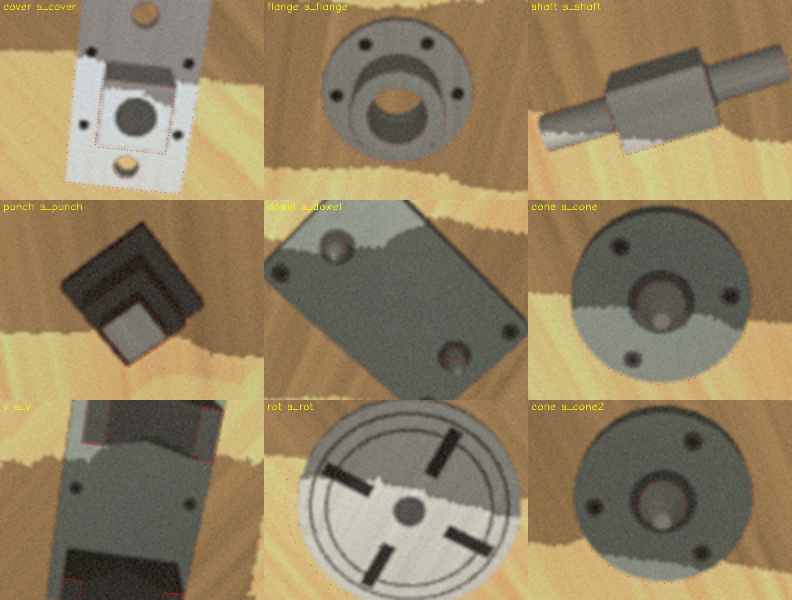

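```bash
cat > act.py <<'E'
from fit import *
def ax(th): return np.array([[np.cos(th),-np.sin(th)],[np.sin(th),np.cos(th)]])  # cols: tool x, tool z
BIAS=np.array([-.0001,.0008])
def unbias(v,name):
    m=R.from_quat(np.load(f"pics/{name}.npz")["r"],scalar_first=True).as_matrix()
    v=np.array(v); v[:2]-=m[:2,[0,2]]@BIAS; return v
def q6ok(th,xy):  # wrap th so q6 is near mid range
    a=np.arctan2(xy[1],xy[0]); return th
def pick(k,v,th,ztcp,force=80,n="p_"):
    nm=n+k; xy=np.array(v[:2])+ax(th)@[0,.03]
    bot.set_gripper(1.0); bot.move_pose([*xy,.14],q(th)); look(nm)
    f,c=fit(k,nm,v,v[2],rng=.006); u=unbias(f,nm); print(k,"fit",np.round(u,4),"cost",round(c,2),"was",np.round(v,4))
    if np.hypot(*(u[:2]-v[:2]))>.005: print("DISAGREE"); return None
    th+= 0 if k in ROUND else u[2]-v[2]
    bot.move_linear([*u[:2],.09],rotation=q(th)); bot.move_linear([*u[:2],ztcp],speed=.12,until_force=15)
    bot.set_gripper(0.,force); bot.wait(.2); print("width",bot.read_gripper_width(),"z",bot.read_position()[2],bot.read_ft_force())
    bot.move_linear([*u[:2],.16],speed=.2); print("width",bot.read_gripper_width(),"F",np.round(bot.read_ft_force(),1),"t",bot.read_clock()); return u,th
def lower(xy,th,z1,z0,force=12):
    bot.move_pose([*xy,.2],q(th)); bot.move_linear([*xy,z0],speed=.15)
    h=bot.move_linear([*xy,z1],speed=.03,until_force=force)
    print("hit",h,"pos",np.round(bot.read_position(),4),"F",np.round(bot.read_ft_force(),1),"M",np.round(bot.read_moment(),2),"t",bot.read_clock())
def release():
    bot.set_gripper(1.0); p=bot.read_position(); bot.move_linear([p[0],p[1],.2],speed=.2); print("t",bot.read_clock())
E
python3 - <<'E'
from act import *
w=json.load(open("w1.json"))
v=unbias(w["punch:s_punch"],"s_punch")
# yaw 2.096 ~ jaws along it or +90deg; choose 0.5256
v[2]=v[2]-np.pi/2
r=pick("punch",v,v[2],.0165)
if r:
    xy=np.array([.368,-.266]); th=r[1]-np.pi/2
    lower(xy,th,.0165+.028-.002,.07)
    look("h_punch"); im=cv2.convertScaleAbs(cv2.imread("pics/h_punch.png"),alpha=1.3); cv2.imwrite("pics/h_punch_v.png",im)
E
```

```text
punch fit [ 0.6392 -0.0819  0.5347] cost 1.94 was [ 0.6402 -0.0818  0.5256]
width 0.4058817962847987 z 0.01733487257001623 [-0.25757759 -1.2389976   4.86886856]
width 0.40616129965486575 F [ 0.4 -0.3 -8.4] t 17.3667
hit True pos [ 0.3678 -0.2658  0.0453] F [-0.3  0.3  5.5] M [ 0.11  0.16 -0.06] t 20.4083
```

View pics/h_punch_v.png

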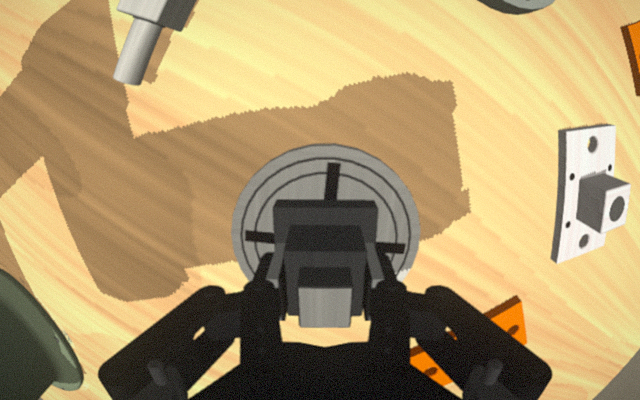

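```bash
python3 - <<'E'
from act import *
release(); look("r_punch")
w=json.load(open("w1.json"))
f,c=fit("punch","r_punch",[.368,-.266],None,rng=.009,z0=.028); print("punch placed",unbias(f,"r_punch"),c)
v=unbias(w["cover:s_cover"],"s_cover")
r=pick("cover",v,v[2]-np.pi/2,.0125)
if r:
    np.save("cov.npy",[*r[0],r[1]])
    look("h_cover"); im=cv2.convertScaleAbs(cv2.imread("pics/h_cover.png"),alpha=1.3)
    cv2.imwrite("pics/h_cover_v.png",np.hstack([cv2.resize(im,(400,250)),cv2.resize(cv2.imread("pics/r_punch.png"),(400,250))]))
    d=unbias(w["dowel:s_dowel"],"s_dowel"); print("dowel",d)
E
```

```text
t 21.9417
punch placed [ 0.35671576 -0.27275291  2.08718601] 1.5313289165496826
cover fit [ 0.4975 -0.4401  0.7214] cost 0.86 was [ 0.497  -0.4382  0.7302]
width 0.3853389274159876 z 0.013269571742981604 [0.20325075 0.10052574 5.4162737 ]
width 0.38097707510346923 F [ 0.1  0.1 -4. ] t 26.1083
dowel [0.59301477 0.28321934 2.82321563]
```

View pics/h_cover_v.png

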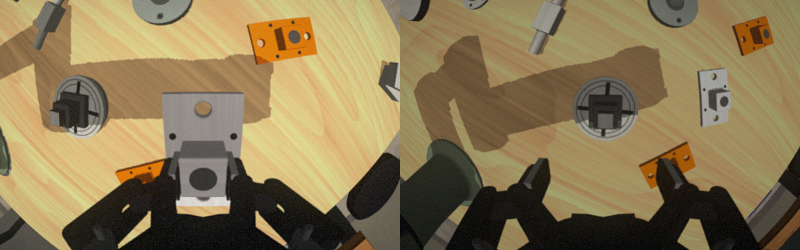

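```bash
python3 - <<'E'
from act import *
w=json.load(open("w1.json")); u=np.load("cov.npy")
d0=np.load("pics/h_cover.npz"); f,c=fit("cover","h_cover",d0["p"][:2],u[2],rng=.006,z0=d0["p"][2]-.0133)
off=ax(u[3]).T@(f[:2]-d0["p"][:2]); print("held cover in tool x,z (raw)",off,"yaw",f[2]-u[2],c)
d=unbias(w["dowel:s_dowel"],"s_dowel"); th=d[2]-np.pi/2
xy=d[:2]-ax(th)@[0,.11]; bot.move_pose([*xy,.17],q(th)); look("d_dowel")
f,c=fit("dowel","d_dowel",d,d[2],rng=.006); print("dowel",d,unbias(f,"d_dowel"),c,bot.read_clock())
im=draw("dowel","d_dowel",f); im2=draw("cover","h_cover",[*(d0["p"][:2]+ax(u[3])@off),u[2]],z0=d0["p"][2]-.0133)
cv2.imwrite("pics/dd.png",cv2.resize(np.hstack([im,im2]),None,fx=1.5,fy=1.5))
E
```

```text
held cover in tool x,z (raw) [0.00049788 0.00053645] yaw 0.011628850230619658 1.2736746072769165
dowel [0.59301477 0.28321934 2.82321563] [0.59570018 0.28258326 2.80503596] 1.357309103012085 28.75
```

View pics/dd.png

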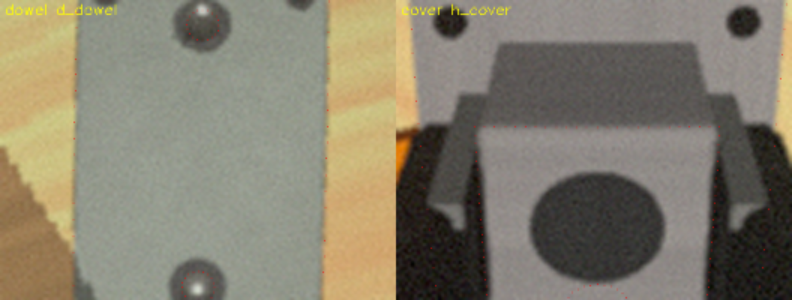

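```bash
python3 - <<'E'
from act import *
T=[]
for nm in ("s_dowel","d_dowel"):
    o=ortho(nm,(.594,.283),.02,.075,.4); o=cv2.convertScaleAbs(o,alpha=1.5)
    for i in range(0,376,25): cv2.line(o,(i,0),(i,4),(0,0,255),1); cv2.line(o,(0,i),(4,i),(0,0,255),1)
    T.append(o)
    MOD["dowel"]=rect(.124,.078,.02); 
    for y in (2.8232,2.805): pass
    f,c=fit("dowel",nm,[.594,.283],2.815,rng=.006); print(nm,"rect only",unbias(f,nm),c)
    MOD["dowel"]=np.vstack([circ(.008,.02,s*.042,40) for s in (1,-1)]); f,c=fit("dowel",nm,[.594,.283],2.815,rng=.006); print(nm,"rings",unbias(f,nm),c)
cv2.imwrite("pics/do.png",np.hstack(T))
E
```

```text
s_dowel rect only [0.59276929 0.28225697 2.82020713] 0.4648408889770508
s_dowel rings [0.59310102 0.28266391 2.79955781] 0.7518553733825684
d_dowel rect only [0.59452071 0.28146653 2.80478833] 0.7454422116279602
d_dowel rings [0.59507687 0.2812875  2.8030896 ] 0.7224559783935547
```

View pics/do.png

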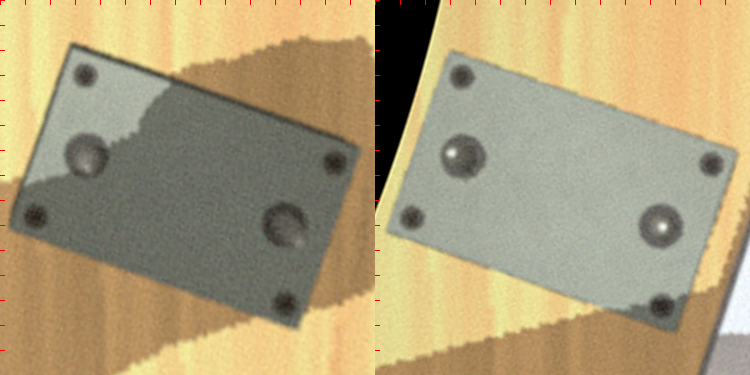

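```bash
python3 - <<'E'
from act import *
u=np.load("cov.npy"); th=2.803+.0-np.pi/2-(0)
c=np.array([.5932,.2825])
bot.move_pose([*c,.12],q(th)); bot.move_linear([*c,.056],speed=.12); print(np.round(bot.read_ft_force(),1))
for k in range(3):
    h=bot.move_linear([*c,.0325],speed=.025,until_force=12); F=np.array(bot.read_ft_force())
    print("hit",h,np.round(bot.read_position(),4),"F",np.round(F,1),"tool xz",np.round(ax(th).T@F[:2],1),"M",np.round(bot.read_moment(),2),bot.read_clock())
    break
look("l_cover"); cv2.imwrite("pics/l_cover_v.png",cv2.convertScaleAbs(cv2.imread("pics/l_cover.png"),alpha=1.3)[100:,150:500])
E
```

```text
[-0.2  0.2 -1.6]
hit False [0.5931 0.2824 0.0332] F [-3.1 -1.   5.8] tool xz [-2.   2.6] M [-0.29  0.69  0.01] 31.075
```

View pics/l_cover_v.png

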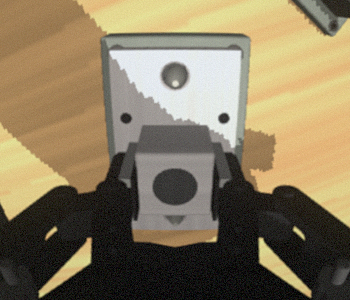

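```bash
python3 - <<'E'
from act import *
release(); look("r_cover"); f,c=fit("cover","r_cover",[.5932,.2825],2.803-np.pi,rng=.006,z0=.02); print("cover placed",unbias(f,"r_cover"),c)
w=json.load(open("w1.json"))
v=unbias(w["flange:s_flange"],"s_flange"); v[2]=0
r=pick("flange",v,.186,.0125)
if r:
    c=np.array([.5953,-.2698]); th=np.arctan2(c[1],c[0])
    bot.move_pose([*c,.13],q(th)); bot.move_linear([*c,.062],speed=.12); print(np.round(bot.read_ft_force(),1))
    h=bot.move_linear([*c,.0325],speed=.03,until_force=14); F=np.array(bot.read_ft_force())
    print("hit",h,np.round(bot.read_position(),4),"F",np.round(F,1),"tool xz",np.round(ax(th).T@F[:2],1),"M",np.round(bot.read_moment(),2),bot.read_clock())
    look("l_flange"); cv2.imwrite("pics/l_flange_v.png",cv2.convertScaleAbs(np.hstack([cv2.imread("pics/l_flange.png")[100:,150:500],cv2.imread("pics/r_cover.png")[50:350,150:500]]),alpha=1.3))
E
```

```text
t 32.6833
cover placed [ 0.59285945  0.28173224 -0.33810333] 1.1977912187576294
flange fit [ 0.4504  0.0829 -0.0878] cost 1.77 was [0.4508 0.0839 0.    ]
width 0.5084373771714489 z 0.013426571115029668 [-1.10290635 -0.18363139  7.02782255]
width 0.5091992681689713 F [-1.  -0.3 -4.7] t 36.8167
[-0.1  1.  -4.5]
hit True [ 0.5949 -0.2696  0.0335] F [-0.5 -0.   5.3] tool xz [-0.4 -0.2] M [-0.03 -0.1   0.02] 39.8667
```

View pics/l_flange_v.png

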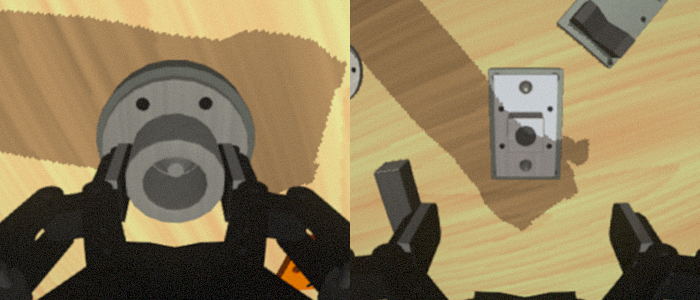

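```bash
python3 - <<'E'
from act import *
release(); look("r_flange"); f,c=fit("flange","r_flange",[.5953,-.2698],0,rng=.006,z0=.02); print("flange placed",unbias(f,"r_flange"),c)
w=json.load(open("w1.json"))
v=unbias(w["shaft:s_shaft"],"s_shaft")
r=pick("shaft",v,v[2]+np.pi/2,.004)
if r:
    d=unbias(w["v:s_v"],"s_v"); th=d[2]-np.pi/2
    xy=d[:2]-ax(th)@[0,.08]; bot.move_pose([*xy,.19],q(th)); look("d_v")
    f,c=fit("v","d_v",d,d[2],rng=.006); print("v",d,unbias(f,"d_v"),c,bot.read_clock())
    im=[draw("v","s_v",w["v:s_v"]),draw("v","d_v",f)]; cv2.imwrite("pics/dv.png",np.vstack([cv2.resize(np.hstack(im),(700,265)),cv2.resize(cv2.imread("pics/d_v.png"),(700,330))[:300]]))
E
```

```text
t 41.4
flange placed [ 0.5951698  -0.26954282 -0.0309729 ] 0.9116753339767456
shaft fit [ 0.4567 -0.1023  0.0841] cost 2.1 was [ 0.4548 -0.1027  0.0898]
width 0.3860756889765892 z 0.004639133650031983 [-1.50712169 -1.39197296  6.98629465]
width 0.3852647543466478 F [-0.7 -0.5 -5.7] t 46.5
v [0.4963352  0.42757985 2.12304567] [0.49773882 0.42602126 2.12151934] 0.5770124197006226 48.2667
```

View pics/dv.png

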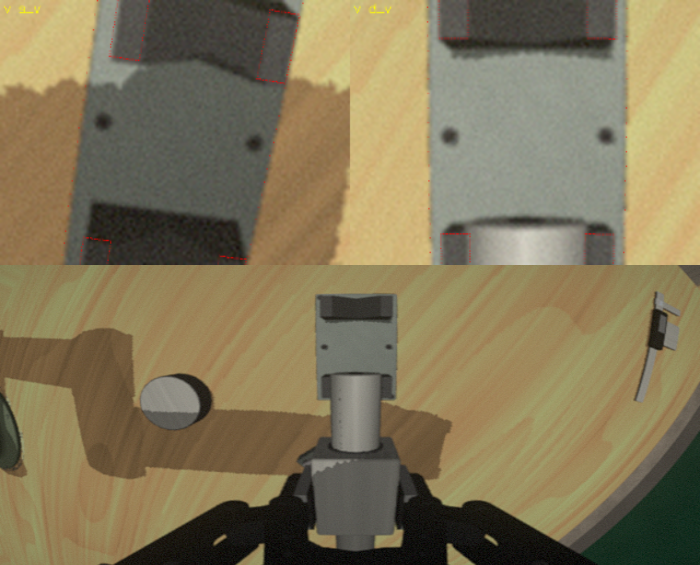

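```bash
python3 - <<'E'
from act import *
c=np.array([.497,.4268]); th=2.122-np.pi/2
bot.move_pose([*c,.12],q(th)); bot.move_linear([*c,.05],speed=.12); print(np.round(bot.read_ft_force(),1))
h=bot.move_linear([*c,.0285],speed=.03,until_force=14); F=np.array(bot.read_ft_force())
print("hit",h,np.round(bot.read_position(),4),"F",np.round(F,1),"tool xz",np.round(ax(th).T@F[:2],1),"M",np.round(bot.read_moment(),2),bot.read_clock())
look("l_shaft")
E
```

```text
[ 0.2  0.1 -5.7]
hit True [0.4971 0.4268 0.0297] F [-0.2 -0.7  5.9] tool xz [-0.5 -0.5] M [-0.02  0.01  0.27] 50.175
```

```bash
python3 - <<'E'
from act import *
release(); look("r_shaft")
v=np.array([.368,-.266]); th=np.arctan2(v[1],v[0]); z=ax(th)@[0,.03]
bot.move_pose([*(v+z),.2],q(th)); look("c_rot")
# offset check in one view: foot at z=.042, table rim at z=.028
MOD["foot"]=rect(.054,.054,.042)
f,c=fit("foot","c_rot",v,None,rng=.009); g,c2=fit("rot","c_rot",v,rng=.015)
print("foot",f,c,"rot",g,c2,"d",np.hypot(*(f-g)[:2]),bot.read_clock())
o=ortho("c_rot",v,.028,.075,.4); o2=ortho("r_shaft",(.497,.4268),.048,.09,.48)
top=bot.camera("top"); cv2.imwrite("pics/top1.png",top[:,:,::-1])
t=cv2.resize(top[125:275,160:480,::-1],(468,220))
a=cv2.convertScaleAbs(np.hstack([cv2.resize(o,(375,375)),cv2.resize(o2,(375,375))]),alpha=1.5)
b=np.zeros((220,750,3),np.uint8); b[:,:468]=t; cv2.imwrite("pics/fin.png",np.vstack([a,b]))
for k in ("bar","disc"): print(k,[ (np.round(d["bbox"]).tolist(),round(d["confidence"],2)) for d in bot.search_frame("top",k+"_blank")][:2])
E
```

```text
t 51.8
foot [ 0.36885615 -0.26419385  0.52504337] 0.8589399456977844 rot [ 0.36367964 -0.26141742  0.09695277] 1.9908136129379272 d 0.005874077486149647 54.3083
bar [([282.0, 142.0, 16.0, 33.0], 0.9)]
disc [([226.0, 223.0, 28.0, 22.0], 0.56)]
```

View pics/fin.png

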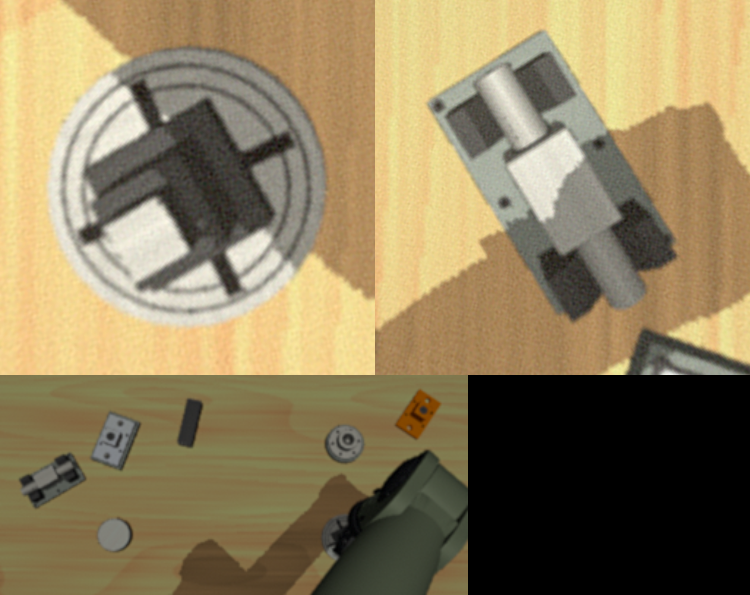

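```bash
python3 -c "
from cell import bot
bot.close_job(); print(bot.read_clock())"
```

```text
the job is handed in; nothing more can be done
the job is handed in; nothing more can be done
```

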